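# Shut the paint box

## Task

Shut the paint box for the day: take the brush that lies across it and lay it flat in the shallow metal tray, and press the lids of all four containers in the box fully home. Only when every lid is home, slide the cover by its grip all the way shut over them, without knocking the things standing round the box.

Things in the scene. Friction and masses are not known exactly. Their poses are not given: they have to be found in the camera images.
- paintbox: Fixed wooden paint box, 172 mm (its x) by 370 (its y), turned up to 0.4 rad. Origin on the table: walls run from y -174 to +196 mm, x +-86. Side walls (rails, 9 mm thick) are 71 mm high, the end wall at -y 60. The -y half has four wells, 72 mm square inside, centres x +-38, y -128 and -52, floor at height 8, dividers 40 high. The +y half is a closed bay whose deck carries the cover.
- cover (a joint): Sliding cover, a plywood board 150 (x) by 160 (y) by 6 mm running between the rails, underside at height 61 mm. Value in m: 0 fully back over the bay, grows as it slides to the box's -y, 0.195 shut over the wells against its stop. Stiff: about 3 N slow. It passes 3 mm above lids that are home and catches on lids that stand up.
- cover_grip (a point): Middle of the top of the cover's grip, height 89 mm; the grip is a dark bar at the cover's centre, 60 mm along the box's x, 12 mm along its y, standing 22 mm above the cover.
- tin_a: Round steel tin 62 mm across, loose in one of the wells; origin at the centre of its underside (on the well floor, height 8). Height with lid home 50 mm, so lid top is then at 58 over the table. The lid is cocked: its edge at the tin's own -x is in, its edge at the tin's +x stands up.
- lid_a (a joint): Lid of tin_a, a disc 60 mm across, 6 thick, tilting about its edge at the tin's -x (29 mm from the axis). Value: tilt in rad, 0 = home, 0.1 to 0.15 at the start. Friction 0.4 N m: pushing 12 mm from the centre towards the high edge takes about 10 N, at the centre 14 N, near the low edge it does not move. It stays where left.
- lid_a_high (a point): Top of the highest point of tin_a's lid edge, 29 mm from the tin's axis on its +x side.
- tin_b: A second round steel tin, same as tin_a.
- lid_b (a joint): Lid of tin_b, same as lid_a.
- lid_b_high (a point): As lid_a_high, for tin_b.
- jar_c: Amber glass jar 54 mm across, loose in one of the wells; origin at the centre of its underside; top at 50 mm with lid home.
- lid_c (a joint): White round push cap of jar_c, 53 mm across. Value: height in m it stands up, 0 = home, 0.005 to 0.009 at the start. Goes straight down, friction about 9 N, stays where left.
- lid_c_top (a point): Centre of the top of jar_c's cap.
- tin_d: Square aluminium tin 52 mm wide, loose in one of the wells; origin at the centre of its underside; top at 50 mm with lid home.
- lid_d (a joint): Square lid of tin_d, 56 mm wide. Value and stiffness as lid_c.
- lid_d_top (a point): Centre of the top of tin_d's lid.
- brush: Flat paint brush, loose, lying flat across the box's rails over the wells (underside at height 71 mm). 12 mm thick; along its x from -110 (end of the black handle) to +110 (bristles); handle 18 mm wide up to x = +10, then 32 mm wide. Balances near x = +9. Origin on its underside in the middle. Mass about 70 g.
- tray: Fixed shallow metal tray 280 (its x) by 110 mm, walls 4 thick and 18 high, floor 4 mm thick, open top, empty; origin at the centre of its underside. To the robot's right of the box.
- medium_bottle: Bystander: round bottle 48 mm across, 120 tall, behind the well end of the paint box. Origin at the centre of its underside.
- brush_pot: Bystander: grey pot 72 mm across, 85 tall, with brushes standing in it up to 190 mm, behind the cover end of the box. Origin at the centre of its underside.
- pigment_jar: Bystander: small capped jar, 48 mm across, 65 tall, on the robot's side of the box. Origin at the centre of its underside.
- water_cup: Bystander: white cup 72 mm across, 80 tall, beyond the box's +y end. Origin at the centre of its underside.
- weight: Bystander: brass weight with a knob, 52 mm across, 52 tall, close behind the box. Origin at the centre of its underside.

How it is judged:
By the outcome, as a careful person would: the job done as asked, in the order asked, and still so for the second after the job is handed in, with the robot touching nothing.
It also fails if it takes over 67 s, if anything falls off the work surface, if the arm or the gripper's body presses on something with over 40 N, if the wrist force passes 120 N, or if a joint passes its speed limit or range.

## Robot

A 6-joint arm with a two-finger parallel gripper is mounted at the origin on the work surface. World frame = base frame: x ahead of the robot, y to its left, z up, the work surface at z = 0. Lengths are in m, angles in rad, forces in N, time in s.
With the tool pointing down it reaches from about 0.325 to 0.775 m from the base axis. Payload 9.3 kg.
Tool frame: the origin (TCP) lies midway between the tips of the shut fingers; the grasp point (between the pads) lies arm.tcp_to_grasp behind it (arm.tcp_to_grasp is the distance from the TCP to the grasp point, in m); z points along the fingers, y is the line along which they close (so a half turn about z gives the same grasp; the last joint's range is limited). The gripper opens to 85 mm and grips with 20 to 120 N. Pads are 22 mm wide; open, the fingers measure 114 mm over their backs; the gripper's body (76 mm by 85 mm) begins 54 mm behind the grasp point. The pads swing forward as they close: fully open they stand 13 mm farther back than shut.
Start: joints at [1.173, 0.259, 0.021, 1.334, 0, 1.418], TCP at [0.133, 0.534, 0.231] pointing down, gripper open.
Joint ranges: [-3.04, 3.04], [-0.91, 1.82], [-1.04, 1.36], [-1.92, 1.95], [-1.52, 1.45], [-3.14, 3.14]. Speed limits (rad/s): [2.22, 2.22, 2.79, 3.14, 3.14, 3.14].

## Interface

Orientations are given as [roll, pitch, yaw] about the fixed x, y, z axes, in that order (R = Rz(yaw) Ry(pitch) Rx(roll)).
In Python, from cell import arm gives the robot as it stands.
- The arm moves only by the tool drive_tool, never from a script. Its argument "commands" is a list of rows, each a list of 3 entries, a list of its own where there are three numbers: the turn, a rotation vector about the world's x, y, z in degrees, then the shift along the world's x, y, z in m, then the closure, from -1 (fully open) to 1 (shut). A call has 1 to 8 rows; each row shifts and turns the commanded pose from where the row before left it; what a row does not reach is not made up. A row lasts 1/12 s, in which the tool goes at most 41.7 mm and 7.16 degrees, less where a joint would pass 70% of its speed; a pose out of reach is approached as far as the arm can. A call is refused whole if a number of a shift passes 0.0417 or a number of a turn 7.16, either way. A call with a gripper value outside its range is refused whole. The fingers move at their own pace and stop on an object; "squeeze" is the grip in N (left out, the last holds). Time passes only in rows, so rows that do not move let the fingers close. It gives the time, the measured TCP pose, the force, the opening and the grip force at its end, in the units of the state.
- arm.state(): the state, without advancing time (a new reading comes with each control period).
- arm.camera(name): name is "scene" or "top"; returns the picture (384x512x3 uint8, blue, green, red); there is no depth.
- arm.camera_params(name): a dict with "intrinsics" (3x3 intrinsics, pixels), "D" ([k1, k2, p1, p2, k3] as OpenCV has them; the pictures are not rectified), "R" (3x3) and "t" (3): a world point X has camera coordinates R X + t. Camera axes: x right, y down, z forward; pixel columns grow to the right and rows downward; lengths in m; the calibration is good to about 2 mm. A picture is of the moment at which its call begins. camera_params takes no time and is no camera call.
- arm.close_job(): hands the job in; it is judged then, once.
Trained networks look in the newest picture that a camera, given by its name, has taken for a name from the list of things; names that differ only in an ending like _2 or _b are one class to them, and where a whole thing is asked for, a point or a joint stands for the part that bears it (a point fixed in the world has none). Each returns a list of dicts, best first, with "score" (0 to 1); they miss things now and then, are a little off and sometimes report something else, mostly with a low value. They report only what shows in the picture. A call takes as long as a camera call.
- arm.masks_of(camera, thing): "pixels" (384x512 bool, what is visible of it) and "centre" ([column, row] in pixels, amid what is visible of it).
The state is a dict: "t": time; "joints": joint angles; "joint_velocities": joint speeds; "joint_torque": joint torques, N m; "ee_pos": TCP position; "tcp_rot": TCP orientation; "contact_force": force on the tool from outside, world axes, zero at the start; "wrist_torque": the same for the moment, N m; "finger_gap": finger opening in m; "grip_force": force on a finger pad.
Only numpy, scipy, OpenCV 4.12 (cv2) and the standard library are available. Lean on these libraries where they do the work, as an engineer would, in place of code of your own. Each camera call takes 0.05 s, during which the arm holds its last target. There are 200 camera calls.

## Working session

There is one attempt and no reset: what is moved stays moved. The work goes in short steps, Python scripts to look and compute and a tool call to move; the robot and the scene stay as the last step left them, time stands still between calls to the robot, and variables do not carry over. Pictures are saved under pics/ and viewed, at most 10 in all, crops included, and the job is handed in when it is done.

Besides the shell and the picture viewer there is one more tool, called after "Emit:" by a JSON object that holds its "api" and its "payload", one argument or row to a line. drive_tool: Moves the arm, as the interface text tells. Its arguments: {"type":"object","properties":{"commands":{"type":"array"},"squeeze":{"type":"number"}},"required":["commands"]}

```bash
mkdir -p pics; ls; python3 - <<'E'
from cell import arm
import cv2,numpy as np
for n in("scene","top"):
    im=arm.camera(n); cv2.imwrite(f"pics/{n}0.png",im)
    p=arm.camera_params(n); print(n,np.round(p["intrinsics"],1).tolist(),p["D"],"campos",np.round(-np.array(p["R"]).T@p["t"],3))
print(arm.tcp_to_grasp); s=arm.state(); print(s)
for th in["brush","tray","tin_a","jar_c","tin_d","cover","cover_grip","lid_a","lid_c","lid_d","paintbox","medium_bottle","brush_pot","pigment_jar","water_cup","weight"]:
    print(th,[(round(d["score"],2),np.round(d["centre"]).tolist(),int(d["pixels"].sum())) for d in arm.masks_of("top",th)])
E
```

```text
pics
scene [[443.9, 0.0, 251.6], [0.0, 443.9, 191.2], [0.0, 0.0, 1.0]] [-0.09106344  0.          0.          0.          0.        ] campos [1.183 0.477 0.717]
top [[375.1, 0.0, 252.6], [0.0, 375.1, 191.8], [0.0, 0.0, 1.0]] [-0.11844023  0.          0.          0.          0.        ] campos [0.523 0.002 1.186]
0.0187
{'t': 0.1, 'joints': array([ 1.17339387e+00,  2.59111906e-01,  2.08618469e-02,  1.33370495e+00,
       -2.55821290e-05,  1.41820900e+00]), 'joint_velocities': array([ 5.39743480e-04, -1.52903352e-03, -2.97899857e-04, -1.47770287e-04,
       -7.41560110e-04,  3.48389243e-05]), 'joint_torque': array([ 5.84849258e-03, -5.56696200e+01,  3.45068014e+01,  1.16740380e-02,
       -1.03428019e-04, -4.10301936e-06]), 'ee_pos': array([0.13321626, 0.53336955, 0.23074918]), 'tcp_rot': array([-3.14044354e+00, -1.50830170e-04,  2.89677746e+00]), 'contact_force': array([-0.16781722,  0.05904014,  0.40995425]), 'wrist_torque': array([ 0.0288122 , -0.01907971, -0.034769  ]), 'grip_force': 0.0, 'finger_gap': 0.08488215789107094}
brush [(0.68, [284.0, 233.0], 586)]
tray [(0.81, [359.0, 224
[... 423 characters left out ...]
18.0], 303), (0.42, [282.0, 224.0], 57)]
lid_c [(0.84, [256.0, 240.0], 376), (0.69, [281.0, 247.0], 173), (0.6, [263.0, 218.0], 303), (0.42, [282.0, 224.0], 57)]
lid_d [(0.84, [256.0, 240.0], 376), (0.69, [281.0, 247.0], 173), (0.6, [263.0, 218.0], 303), (0.42, [282.0, 224.0], 57)]
paintbox [(0.57, [226.0, 217.0], 5752), (0.42, [261.0, 221.0], 298)]
medium_bottle [(0.57, [300.0, 187.0], 191)]
brush_pot [(0.59, [241.0, 159.0], 583), (0.25, [206.0, 258.0], 244), (0.15, [212.0, 215.0], 2774)]
pigment_jar [(0.79, [206.0, 260.0], 212), (0.52, [256.0, 240.0], 340), (0.37, [301.0, 185.0], 218)]
water_cup [(0.83, [169.0, 193.0], 467)]
weight [(0.52, [269.0, 184.0], 231), (0.43, [265.0, 217.0], 298)]
```

```bash
python3 - <<'E'
import cv2
im=cv2.imread("pics/top0.png")[130:290,140:440]; cv2.imwrite("pics/topc.png",cv2.resize(im,None,fx=2.66,fy=2.66,interpolation=cv2.INTER_CUBIC))
E
```

```text
(no output)
```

View pics/topc.png

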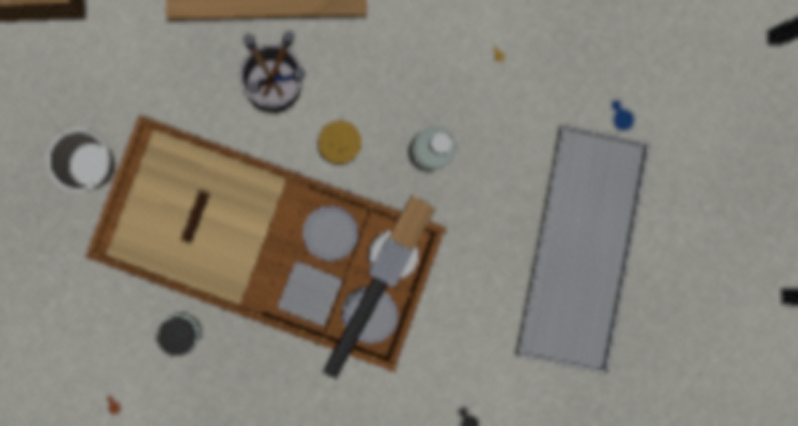

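View pics/scene0.png

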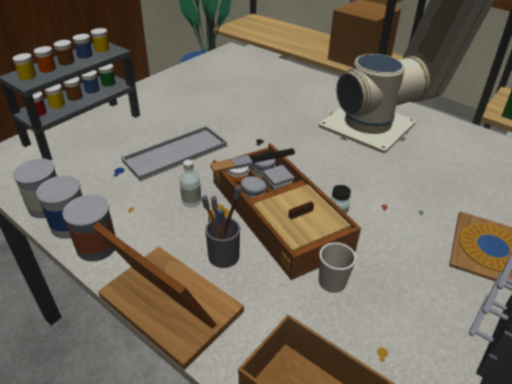

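The top view shows the box turned about 20°. The round tins are at crop (330,233) and (370,315), the square tin at (310,292), and the white-capped jar at (393,255) under the brush. The brush runs from its handle end at (332,375) to its bristle end at (415,200). The tray is on the right and the grip is at (195,217). The scene view agrees.

```bash
cat > h.py <<'E'
from cell import arm
import numpy as np,cv2
from scipy.optimize import least_squares
def ray(px,z,cam="top"):
    p=arm.camera_params(cam);K=np.array(p["intrinsics"]);R=np.array(p["R"]);t=np.array(p["t"])
    u=cv2.undistortPoints(np.array(px,float).reshape(-1,1,2),K,np.array(p["D"]))[:,0]
    d=np.c_[u,np.ones(len(u))]@R; c=-R.T@t
    return c+d*((z-c[2])/d[:,2])[:,None]
def proj(X,cam="top"):
    p=arm.camera_params(cam)
    return cv2.projectPoints(np.array(X,float),cv2.Rodrigues(np.array(p["R"]))[0],np.array(p["t"]),np.array(p["intrinsics"]),np.array(p["D"]))[0][:,0]
def crop(p): return np.array(p,float)/2.66+[140,130]
def rot(a): return np.array([[np.cos(a),-np.sin(a)],[np.sin(a),np.cos(a)]])
E
python3 - <<'E'
from h import *
r=np.round
P=ray(crop([(140,118),(88,257),(395,368),(443,228)]),0.068)[:,:2]
L=np.array([(-.086,.196),(.086,.196),(.086,-.174),(-.086,-.174)])
best=None
for flip in(1,-1):
  L2=L*[flip,1]
  for a0 in np.linspace(-3,3,7):
    s=least_squares(lambda q:(L2@rot(q[2]).T+q[:2]-P).ravel(),[.5,0,a0])
    if best is None or s.cost<best[0]: best=(s.cost,s.x,flip,s.fun)
print("box",r(best[1],4),best[2],r(best[3]*1e3,1))
B=best[1]
def w(x,y): return B[:2]+rot(B[2])@[x,y]
for n,x,y in[("grip",0,None)]: print("grip ray",r(ray(crop([(195,217)]),.089),4))
g=ray(crop([(195,217)]),.089)[0,:2]; print("grip in box",r(rot(-B[2])@(g-B[:2]),4))
for n,c,z in[("tin1",(330,233),.062),("tin2",(370,315),.062),("jar",(393,255),.065),("sq",(310,292),.065)]:
    p=ray(crop([c]),z)[0,:2];print(n,r(p,4),"box",r(rot(-B[2])@(p-B[:2]),4))
b=ray(crop([(332,375),(415,202)]),.080)[:,:2];d=b[1]-b[0];print("brush",r(b,4),np.linalg.norm(d),"mid",r(b.mean(0),4),"yaw",np.arctan2(d[1],d[0]))
T=ray(crop([(560,127),(646,145),(606,369),(517,354)]),.018)[:,:2]
d=(T[0]+T[1]-T[2]-T[3])/2;print("tray",r(T.mean(0),4),np.linalg.norm(d),np.arctan2(d[1],d[0]),np.linalg.norm(T[0]-T[1]))
for n,c,z in[("bottle",(433,148),.1),("pot",(272,80),.085),("weight",(340,142),.04),("pig",(178,335),.065),("cup",(80,160),.08)]: print(n,r(ray(crop([c]),z)[0,:2],3))
m=arm.masks_of("top","brush")[0]["pixels"]; ys,xs=np.nonzero(m);q=ray(np.c_[xs,ys],.081)[:,:2];mu=q.mean(0);U,S,V=np.linalg.svd(q-mu,full_matrices=False);v=V[0]*np.sign(V[0][0]);t=(q-mu)@v;print("brushmask",r(mu,4),np.arctan2(v[1],v[0]),r(mu+v*(t.min()+t.max())/2,4),t.max()-t.min())
E
```

```text
box [ 0.5162  0.023  -0.3665] -1 [ 3.4  2.  -1.5  3.5 -3.9 -0.9  2.  -4.6]
grip ray [[0.5498 0.1102 0.089 ]]
grip in box [0.0001 0.0934]
tin1 [ 0.5294 -0.0388] box [ 0.0345 -0.053 ]
tin2 [ 0.4365 -0.0816] box [-0.0369 -0.1262]
jar [ 0.5032 -0.1089] box [ 0.0351 -0.1278]
sq [ 0.4639 -0.0149] box [-0.0352 -0.0541]
brush [[ 0.373  -0.0369]
 [ 0.5616 -0.1335]] 0.2118859362024033 mid [ 0.4673 -0.0852] yaw -0.4730692002101407
tray [ 0.5049 -0.3393] 0.271558829499221 -0.22201435196900812 0.10673307902222158
bottle [ 0.62  -0.153]
pot [0.701 0.023]
weight [ 0.634 -0.054]
pig [0.419 0.134]
cup [0.616 0.239]
brushmask [ 0.4819 -0.0942] -0.5254132258304812 [ 0.4696 -0.087 ] 0.21958899482408428
```

Emit:
{"api": "drive_tool", "payload": {
  "commands": [
    [[0,0,-1],[0.0185,-0.0343,0],-1],
    [[0,0,-1],[0.0185,-0.0343,0],-1],
    [[0,0,-1],[0.0185,-0.0343,0],-1],
    [[0,0,-1],[0.0185,-0.0343,0],-1],
    [[0,0,-1],[0.0185,-0.0343,0],-1],
    [[0,0,-1],[0.0185,-0.0343,0],-1],
    [[0,0,-1],[0.0185,-0.0343,0],-1],
    [[0,0,-1],[0.0185,-0.0343,0],-1]
  ]
}}

```text
t: 1.62
ee_pos: [0.2816, 0.2576, 0.2315]
tcp_rot: [3.141, 0.001, 2.757]
contact_force: [1.4, 0.7, -0.2]
finger_gap: 0.0854
grip_force: 0.0
```

Emit:
{"api": "drive_tool", "payload": {
  "commands": [
    [[0,0,-1],[0.0185,-0.0343,0],-1],
    [[0,0,-1],[0.0185,-0.0343,0],-1],
    [[0,0,-1],[0.0185,-0.0343,0],-1],
    [[0,0,-1],[0.0185,-0.0343,0],-1],
    [[0,0,-1],[0.0185,-0.0343,0],-1],
    [[0,0,-1],[0.0185,-0.0343,0],-1],
    [[0,0,-1],[0.0185,-0.0343,0],-1],
    [[0,0,0],[0.0185,-0.0343,0],-1]
  ]
}}

```text
t: 2.28
ee_pos: [0.4298, -0.0173, 0.2315]
tcp_rot: [3.141, 0.001, 2.633]
contact_force: [1.0, 0.9, 0.2]
finger_gap: 0.0852
grip_force: 0.0
```

Emit:
{"api": "drive_tool", "payload": {
  "commands": [
    [[0,0,0],[0.0175,-0.0335,0],-1],
    [[0,0,0],[0.0175,-0.0335,-0.01],-1],
    [[0,0,0],[0,0,-0.038],-1],
    [[0,0,0],[0,0,-0.038],-1],
    [[0,0,0],[0,0,-0.035],-0.6],
    [[0,0,0],[0,0,-0.025],-0.4],
    [[0,0,0],[0,0,-0.012],-0.2],
    [[0,0,0],[0,0,-0.004],-0.2]
  ],
  "squeeze": 30
}}

```text
t: 2.95
ee_pos: [0.463, -0.0818, 0.0671]
tcp_rot: [-3.141, -0.004, 2.635]
contact_force: [-0.4, -0.3, -0.2]
finger_gap: 0.0512
grip_force: 0.0
```

Emit:
{"api": "drive_tool", "payload": {
  "commands": [
    [[0,0,0],[0,0,0],0.2],
    [[0,0,0],[0,0,0],0.6],
    [[0,0,0],[0,0,0],1],
    [[0,0,0],[0,0,0],1],
    [[0,0,0],[0,0,0],1],
    [[0,0,0],[0,0,0],1]
  ]
}}

```text
t: 3.45
ee_pos: [0.4651, -0.0825, 0.0706]
tcp_rot: [3.141, 0.003, 2.635]
contact_force: [-0.3, 0.1, 7.0]
finger_gap: 0.0174
grip_force: 30.9
```

Emit:
{"api": "drive_tool", "payload": {
  "commands": [
    [[0,0,0],[0,0,0.01],1],
    [[0,0,0],[0,0,0.03],1],
    [[0,0,0],[0,0,0.035],1],
    [[0,0,2],[0.004,-0.03,0.02],1],
    [[0,0,2.5],[0.004,-0.035,0],1],
    [[0,0,2.5],[0.004,-0.035,0],1],
    [[0,0,2.5],[0.006,-0.035,0],1],
    [[0,0,2.5],[0.006,-0.035,0],1]
  ]
}}

```text
t: 4.12
ee_pos: [0.4883, -0.2538, 0.1651]
tcp_rot: [-3.141, 0.001, 2.847]
contact_force: [0.9, -0.4, -0.6]
finger_gap: 0.0172
grip_force: 30.0
```

Emit:
{"api": "drive_tool", "payload": {
  "commands": [
    [[0,0,2.5],[0.006,-0.035,0],1],
    [[0,0,1.5],[0.006,-0.035,0],1],
    [[0,0,0],[0,-0.015,-0.02],1],
    [[0,0,0],[0,0,-0.035],1],
    [[0,0,0],[0,0,-0.035],1],
    [[0,0,0],[0,0,-0.02],1],
    [[0,0,0],[0,0,0],1]
  ]
}}

```text
t: 4.7
ee_pos: [0.4982, -0.3356, 0.05]
tcp_rot: [3.138, -0.006, 2.914]
contact_force: [-0.1, 1.5, -1.1]
finger_gap: 0.0169
grip_force: 30.0
```

```bash
python3 - <<'E'
from h import *
im=arm.camera("top"); cv2.imwrite("pics/t1.png",cv2.resize(im[130:290,140:440],None,fx=2.66,fy=2.66,interpolation=cv2.INTER_CUBIC))
s=arm.state();print(s["ee_pos"],s["tcp_rot"],s["finger_gap"])
E
```

```text
[ 0.49929291 -0.33639422  0.05273969] [ 3.13959796 -0.00358763  2.9141235 ] 0.01714292748828951
```

View pics/t1.png

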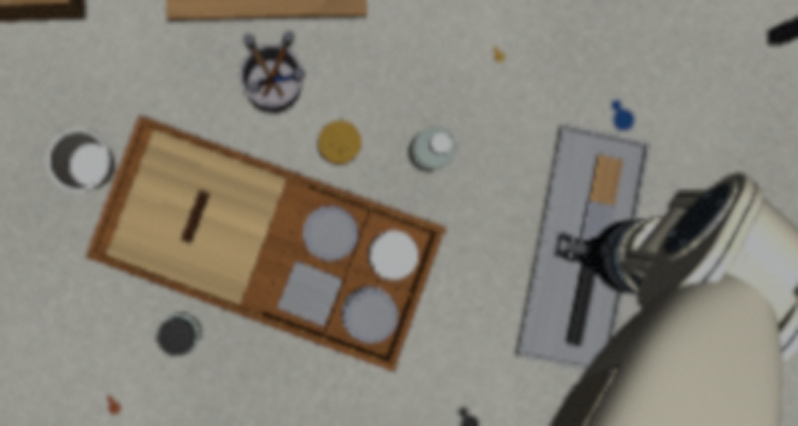

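The brush is held over the tray, parallel to it, with both ends inside the walls: bristles at crop (607,160), handle end at (575,340). All four lids now show: tin at (330,233), jar at (394,254), tin at (371,316), square tin at (310,294).

Emit:
{"api": "drive_tool", "payload": {
  "commands": [
    [[0,0,0],[0,-0.002,-0.02],1],
    [[0,0,0],[0,0,-0.016],1],
    [[0,0,0],[0,0,-0.006],1],
    [[0,0,0],[0,0,0],1],
    [[0,0,0],[0,0,0],0.4],
    [[0,0,0],[0,0,0],0.1],
    [[0,0,0],[0,0,0],0.1],
    [[0,0,0],[0,0,0],0.1]
  ]
}}

```text
t: 5.42
ee_pos: [0.5007, -0.3395, 0.0134]
tcp_rot: [-3.141, 0.001, 2.914]
contact_force: [0.3, 0.4, -0.4]
finger_gap: 0.0383
grip_force: 0.0
```

Emit:
{"api": "drive_tool", "payload": {
  "commands": [
    [[0,0,0],[0,0,0.015],0.1],
    [[0,0,0],[0,0,0.035],0.1],
    [[0,0,0],[0,0,0.04],0.5],
    [[0,0,0],[0,0,0.04],1],
    [[0,0,-2],[0,0.035,0.01],1],
    [[0,0,-2],[0,0.04,0],1],
    [[0,0,-2],[0,0.04,0],1],
    [[0,0,-2],[0.004,0.04,0],1]
  ]
}}

```text
t: 6.08
ee_pos: [0.5037, -0.1829, 0.1532]
tcp_rot: [-3.141, 0.001, 2.772]
contact_force: [1.1, -0.0, 0.4]
finger_gap: -0.0003
grip_force: 0.0
```

Emit:
{"api": "drive_tool", "payload": {
  "commands": [
    [[0,0,0],[0,0.04,0],1],
    [[0,0,0],[0,0.034,0],1],
    [[0,0,0],[0,0,-0.03],1],
    [[0,0,0],[0,0,-0.01],1],
    [[0,0,0],[0,0,0],1]
  ]
}}

```text
t: 6.5
ee_pos: [0.5031, -0.1096, 0.1106]
tcp_rot: [-3.141, -0.004, 2.776]
contact_force: [0.5, 0.2, 0.8]
finger_gap: 0.0004
grip_force: 0.0
```

Emit:
{"api": "drive_tool", "payload": {
  "commands": [
    [[0,0,0],[0,0,-0.025],1],
    [[0,0,0],[0,0,-0.018],1],
    [[0,0,0],[0,0,-0.003],1],
    [[0,0,0],[0,0,-0.003],1],
    [[0,0,0],[0,0,-0.003],1],
    [[0,0,0],[0,0,-0.002],1],
    [[0,0,0],[0,0,0],1]
  ]
}}

```text
t: 7.08
ee_pos: [0.5042, -0.1112, 0.0596]
tcp_rot: [-3.141, -0.0, 2.773]
contact_force: [0.2, 0.4, -0.2]
finger_gap: -0.0003
grip_force: 0.0
```

Emit:
{"api": "drive_tool", "payload": {
  "commands": [
    [[0,0,0],[0,0,-0.001],1],
    [[0,0,0],[0,0,0],1],
    [[0,0,0],[0,0,0],1]
  ]
}}

```text
t: 7.33
ee_pos: [0.5046, -0.1113, 0.0587]
tcp_rot: [-3.141, 0.001, 2.773]
contact_force: [-2.6, -0.8, 6.0]
finger_gap: -0.0001
grip_force: 3.0
```

Emit:
{"api": "drive_tool", "payload": {
  "commands": [
    [[0,0,0],[0,0,-0.001],1],
    [[0,0,0],[0,0,0],1],
    [[0,0,0],[0,0,0],1]
  ]
}}

```text
t: 7.58
ee_pos: [0.5046, -0.1113, 0.058]
tcp_rot: [-3.141, 0.001, 2.773]
contact_force: [-3.9, -0.4, 9.6]
finger_gap: 0.0003
grip_force: 4.5
```

Emit:
{"api": "drive_tool", "payload": {
  "commands": [
    [[0,0,0],[0,0,-0.001],1],
    [[0,0,0],[0,0,0],1],
    [[0,0,0],[0,0,0],1]
  ]
}}

```text
t: 7.83
ee_pos: [0.5047, -0.1113, 0.0579]
tcp_rot: [-3.141, 0.002, 2.773]
contact_force: [-7.4, 0.8, 19.4]
finger_gap: -0.0002
grip_force: 9.8
```

Emit:
{"api": "drive_tool", "payload": {
  "commands": [
    [[0,0,0],[0,0,-0.001],1],
    [[0,0,0],[0,0,0],1],
    [[0,0,0],[0,0,0],1]
  ]
}}

```text
t: 8.08
ee_pos: [0.5048, -0.1114, 0.0578]
tcp_rot: [-3.141, 0.003, 2.774]
contact_force: [-10.5, 1.5, 29.9]
finger_gap: -0.0001
grip_force: 15.0
```

Emit:
{"api": "drive_tool", "payload": {
  "commands": [
    [[0,0,0],[0,0,0.03],1],
    [[0,0,0],[0,0,0.01],1],
    [[0,0,0],[0.0125,0.036,0],1],
    [[0,0,0],[0.0125,0.036,0],1],
    [[0,0,0],[0,0,-0.02],1],
    [[0,0,0],[0,0,-0.007],1],
    [[0,0,0],[0,0,0],1]
  ]
}}

```text
t: 8.67
ee_pos: [0.5285, -0.0383, 0.0662]
tcp_rot: [-3.141, -0.003, 2.775]
contact_force: [-0.4, 0.3, 1.2]
finger_gap: 0.0
grip_force: 0.0
```

Emit:
{"api": "drive_tool", "payload": {
  "commands": [
    [[0,0,0],[0,0,-0.003],1],
    [[0,0,0],[0,0,-0.003],1],
    [[0,0,0],[0,0,-0.002],1],
    [[0,0,0],[0,0,-0.002],1],
    [[0,0,0],[0,0,-0.001],1],
    [[0,0,0],[0,0,0],1],
    [[0,0,0],[0,0,0],1]
  ]
}}

```text
t: 9.25
ee_pos: [0.5306, -0.0398, 0.058]
tcp_rot: [-3.141, 0.004, 2.773]
contact_force: [-0.4, -2.2, 7.8]
finger_gap: -0.0
grip_force: 4.5
```

Emit:
{"api": "drive_tool", "payload": {
  "commands": [
    [[0,0,0],[0,0,-0.001],1],
    [[0,0,0],[0,0,-0.001],1],
    [[0,0,0],[0,0,-0.0005],1],
    [[0,0,0],[0,0,0],1],
    [[0,0,0],[0,0,0],1]
  ]
}}

```text
t: 9.67
ee_pos: [0.5308, -0.0398, 0.0574]
tcp_rot: [3.141, 0.006, 2.773]
contact_force: [-5.8, 0.1, 30.6]
finger_gap: 0.0001
grip_force: 15.3
```

Emit:
{"api": "drive_tool", "payload": {
  "commands": [
    [[0,0,0],[0,0,0.03],1],
    [[0,0,0],[0,0,0.008],1],
    [[0,0,0],[-0.033,0.012,0],1],
    [[0,0,0],[-0.033,0.012,0],1],
    [[0,0,0],[0,0,-0.02],1],
    [[0,0,0],[0,0,-0.005],1],
    [[0,0,0],[0,0,0],1]
  ]
}}

```text
t: 10.25
ee_pos: [0.463, -0.0147, 0.0664]
tcp_rot: [-3.141, -0.001, 2.774]
contact_force: [-0.0, 0.4, 0.8]
finger_gap: -0.0002
grip_force: 0.0
```

Emit:
{"api": "drive_tool", "payload": {
  "commands": [
    [[0,0,0],[0,0,-0.003],1],
    [[0,0,0],[0,0,-0.003],1],
    [[0,0,0],[0,0,-0.003],1],
    [[0,0,0],[0,0,-0.002],1],
    [[0,0,0],[0,0,-0.001],1],
    [[0,0,0],[0,0,0],1],
    [[0,0,0],[0,0,0],1]
  ]
}}

```text
t: 10.83
ee_pos: [0.4644, -0.0149, 0.0577]
tcp_rot: [-3.141, 0.003, 2.774]
contact_force: [-13.7, 1.1, 39.2]
finger_gap: -0.0004
grip_force: 19.4
```

Emit:
{"api": "drive_tool", "payload": {
  "commands": [
    [[0,0,0],[0,0,0.03],1],
    [[0,0,0],[0,0,0.008],1],
    [[0,0,0],[-0.0135,-0.033,0],1],
    [[0,0,0],[-0.0135,-0.033,0],1],
    [[0,0,0],[0,0,-0.02],1],
    [[0,0,0],[0,0,-0.005],1],
    [[0,0,0],[0,0,0],1]
  ]
}}

```text
t: 11.42
ee_pos: [0.4361, -0.0805, 0.0669]
tcp_rot: [3.141, -0.002, 2.773]
contact_force: [-0.1, 0.8, -1.0]
finger_gap: 0.0001
grip_force: 0.0
```

Emit:
{"api": "drive_tool", "payload": {
  "commands": [
    [[0,0,0],[0,0,-0.003],1],
    [[0,0,0],[0,0,-0.003],1],
    [[0,0,0],[0,0,-0.003],1],
    [[0,0,0],[0,0,-0.002],1],
    [[0,0,0],[0,0,-0.001],1],
    [[0,0,0],[0,0,0],1],
    [[0,0,0],[0,0,0],1]
  ]
}}

```text
t: 12.0
ee_pos: [0.438, -0.0795, 0.0576]
tcp_rot: [3.14, 0.004, 2.776]
contact_force: [-1.6, 4.5, 17.8]
finger_gap: 0.0001
grip_force: 9.3
```

Emit:
{"api": "drive_tool", "payload": {
  "commands": [
    [[0,0,0],[0,0,-0.001],1],
    [[0,0,0],[0,0,-0.0005],1],
    [[0,0,0],[0,0,0],1],
    [[0,0,0],[0,0,0],1]
  ]
}}

```text
t: 12.33
ee_pos: [0.4381, -0.0795, 0.0572]
tcp_rot: [3.141, 0.005, 2.777]
contact_force: [-6.6, 4.9, 34.9]
finger_gap: -0.0001
grip_force: 17.7
```

Emit:
{"api": "drive_tool", "payload": {
  "commands": [
    [[0,0,0],[0,0,0.03],1],
    [[0,0,0],[0,0,0.038],1],
    [[0,0,0],[0,0,0.03],1],
    [[0,0,0],[0.018,0.032,0],1],
    [[0,0,0],[0.019,0.032,0],0.5],
    [[0,0,0],[0.019,0.032,0],0],
    [[0,0,0],[0.019,0.032,0],0],
    [[0,0,0],[0.019,0.032,0],0]
  ]
}}

```text
t: 13.0
ee_pos: [0.5311, 0.0824, 0.1527]
tcp_rot: [3.141, 0.001, 2.776]
contact_force: [2.0, -0.8, -0.1]
finger_gap: 0.0427
grip_force: 0.0
```

```bash
python3 - <<'E'
from h import *
for n in("top","scene"):
    im=arm.camera(n)
    c=im[130:290,140:440] if n=="top" else im[120:280,120:370]
    cv2.imwrite(f"pics/{n}2.png",cv2.resize(c,None,fx=2.66 if n=="top" else 3.2,fy=2.66 if n=="top" else 3.2,interpolation=cv2.INTER_CUBIC))
print(arm.state()["ee_pos"])
E
```

```text
[0.53233967 0.08449051 0.15210996]
```

View pics/top2.png

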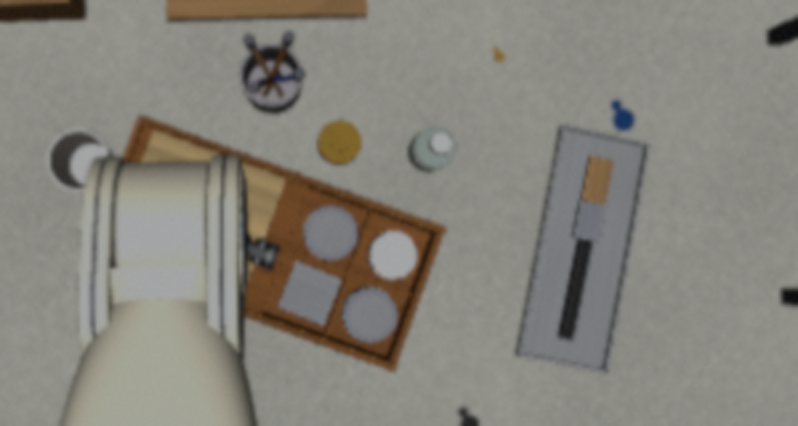

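View pics/scene2.png

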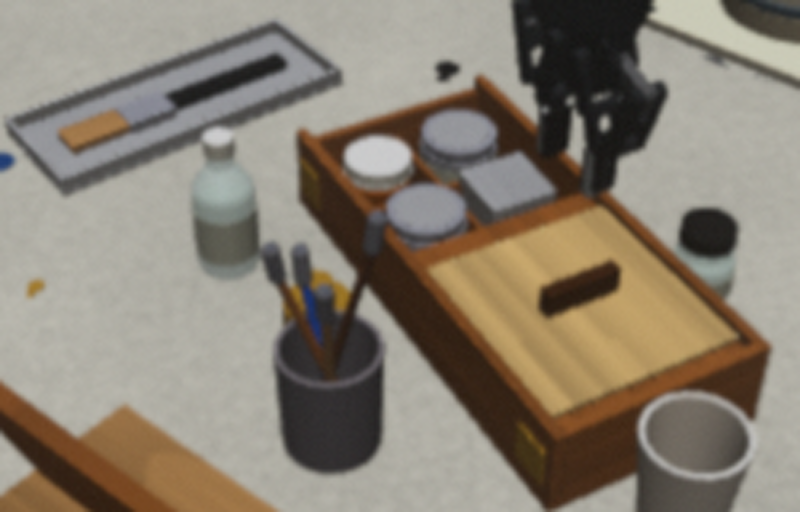

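The brush lies flat in the tray (crop (600,180) to (567,335)), all four lids look level, and nothing around the box has moved. Next is the grip.

Emit:
{"api": "drive_tool", "payload": {
  "commands": [
    [[0,0,0],[0.009,0.013,0],0],
    [[0,0,0],[0.0085,0.0125,0],0],
    [[0,0,0],[0,0,-0.035],0],
    [[0,0,0],[0,0,-0.03],0],
    [[0,0,0],[0,0,-0.014],0],
    [[0,0,0],[0,0,0],0]
  ]
}}

```text
t: 13.6
ee_pos: [0.5456, 0.1056, 0.0702]
tcp_rot: [-3.139, -0.005, 2.776]
contact_force: [-0.5, -0.6, -0.0]
finger_gap: 0.0427
grip_force: 0.0
```

Emit:
{"api": "drive_tool", "payload": {
  "commands": [
    [[0,0,0],[0,0,0],0.4],
    [[0,0,0],[0,0,0],0.7],
    [[0,0,0],[0,0,0],1],
    [[0,0,0],[0,0,0],1],
    [[0,0,0],[0,0,0],1]
  ],
  "squeeze": 40
}}

```text
t: 14.02
ee_pos: [0.5484, 0.1056, 0.0748]
tcp_rot: [3.14, 0.002, 2.775]
contact_force: [-2.9, 2.8, 6.9]
finger_gap: 0.0103
grip_force: 41.3
```

Emit:
{"api": "drive_tool", "payload": {
  "commands": [
    [[0,0,0],[-0.0018,-0.0047,0],1],
    [[0,0,0],[-0.0036,-0.0093,0],1],
    [[0,0,0],[-0.0036,-0.0093,0],1],
    [[0,0,0],[-0.0036,-0.0093,0],1],
    [[0,0,0],[-0.0036,-0.0093,0],1],
    [[0,0,0],[-0.0036,-0.0093,0],1],
    [[0,0,0],[-0.0036,-0.0093,0],1],
    [[0,0,0],[-0.0036,-0.0093,0],1]
  ]
}}

```text
t: 14.68
ee_pos: [0.5209, 0.0355, 0.0748]
tcp_rot: [3.14, 0.001, 2.775]
contact_force: [-3.3, 5.7, 8.7]
finger_gap: 0.0106
grip_force: 41.6
```

Emit:
{"api": "drive_tool", "payload": {
  "commands": [
    [[0,0,0],[-0.0036,-0.0093,0],1],
    [[0,0,0],[-0.0036,-0.0093,0],1],
    [[0,0,0],[-0.0036,-0.0093,0],1],
    [[0,0,0],[-0.0036,-0.0093,0],1],
    [[0,0,0],[-0.0036,-0.0093,0],1],
    [[0,0,0],[-0.0036,-0.0093,0],1],
    [[0,0,0],[-0.0036,-0.0093,0],1],
    [[0,0,0],[-0.0036,-0.0093,0],1]
  ]
}}

```text
t: 15.35
ee_pos: [0.4917, -0.0389, 0.0747]
tcp_rot: [3.141, 0.001, 2.775]
contact_force: [-5.1, 4.9, 12.2]
finger_gap: 0.0107
grip_force: 42.0
```

Emit:
{"api": "drive_tool", "payload": {
  "commands": [
    [[0,0,0],[-0.0036,-0.0093,0],1],
    [[0,0,0],[-0.0036,-0.0093,0],1],
    [[0,0,0],[-0.0036,-0.0093,0],1],
    [[0,0,0],[0,0,0],1],
    [[0,0,0],[0,0,0],1]
  ]
}}

```text
t: 15.77
ee_pos: [0.4846, -0.057, 0.0748]
tcp_rot: [3.117, 0.002, 2.781]
contact_force: [18.5, 62.8, 6.6]
finger_gap: 0.011
grip_force: 44.6
```

Emit:
{"api": "drive_tool", "payload": {
  "commands": [
    [[0,0,0],[0.0015,0.004,0],1],
    [[0,0,0],[0,0,0],1],
    [[0,0,0],[0,0,0],1]
  ]
}}

```text
t: 16.02
ee_pos: [0.4848, -0.0567, 0.0748]
tcp_rot: [3.128, 0.002, 2.779]
contact_force: [8.5, 40.1, 9.4]
finger_gap: 0.0108
grip_force: 43.0
```

Emit:
{"api": "drive_tool", "payload": {
  "commands": [
    [[0,0,0],[0,0,0],0.5],
    [[0,0,0],[0,0,0],0],
    [[0,0,0],[0,0,0],0],
    [[0,0,0],[0,0,0.03],0],
    [[0,0,0],[0,0,0.04],0],
    [[0,0,0],[-0.01,0.01,0.03],0],
    [[0,0,0],[-0.03,0.02,0],0],
    [[0,0,0],[-0.03,0.02,0],0]
  ]
}}

```text
t: 16.68
ee_pos: [0.4134, -0.0136, 0.1749]
tcp_rot: [-3.141, 0.004, 2.773]
contact_force: [-1.5, 0.4, -0.0]
finger_gap: 0.0429
grip_force: 0.0
```

Emit:
{"api": "drive_tool", "payload": {
  "commands": [
    [[0,0,0],[0,0.035,0.03],0],
    [[0,0,0],[0,0.035,0.02],0],
    [[0,0,0],[0,0.038,0],0],
    [[0,0,0],[0,0.038,0],0],
    [[0,0,0],[0,0.038,0],0],
    [[0,0,0],[0,0.038,0],0],
    [[0,0,0],[0,0,0],0]
  ]
}}

```text
t: 17.27
ee_pos: [0.4125, 0.2104, 0.2206]
tcp_rot: [3.14, 0.001, 2.779]
contact_force: [-1.0, -0.5, -0.2]
finger_gap: 0.0431
grip_force: 0.0
```

```bash
python3 - <<'E'
from h import *
im=arm.camera("top"); cv2.imwrite("pics/t3.png",cv2.resize(im[170:275,165:320],None,fx=5,fy=5,interpolation=cv2.INTER_CUBIC))
im=arm.camera("scene"); cv2.imwrite("pics/s3.png",cv2.resize(im[130:280,190:370],None,fx=4,fy=4,interpolation=cv2.INTER_CUBIC))
print(arm.state()["ee_pos"])
E
```

```text
[0.41255124 0.20659392 0.22038556]
```

View pics/t3.png

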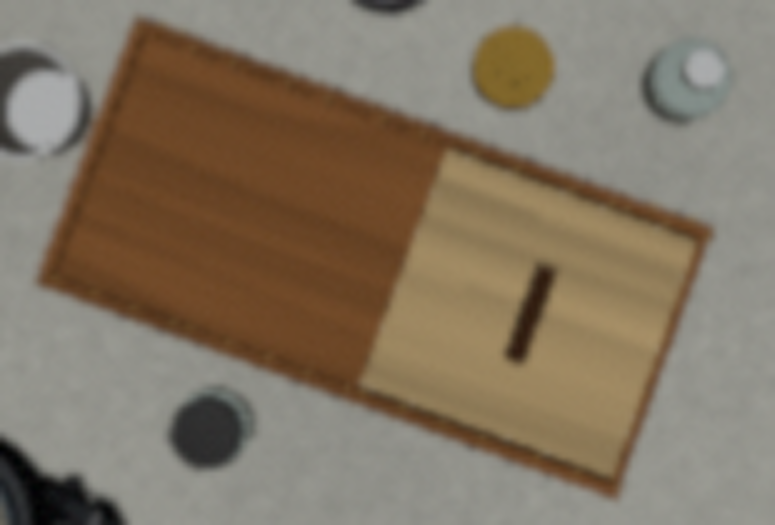

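View pics/s3.png

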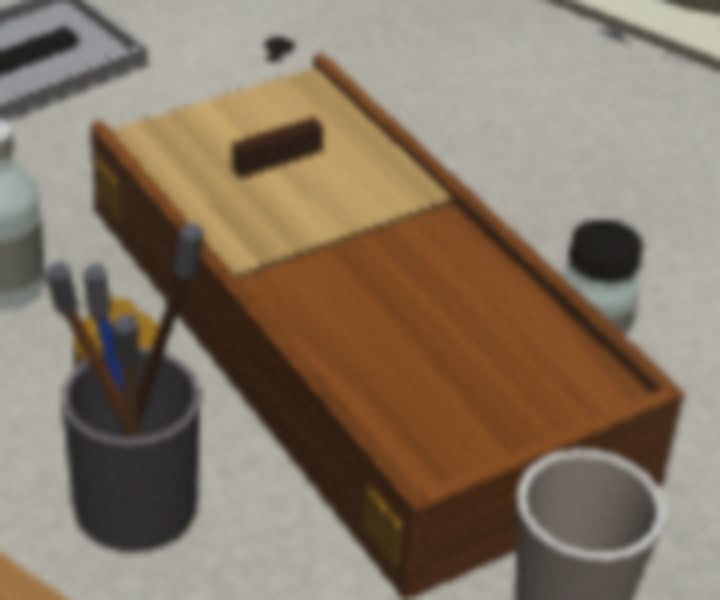

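```bash
python3 - <<'E'
from h import *
B=np.array([.5162,.023]);R=rot(.3665)
f=lambda p,z:np.round(R@(ray([p],z)[0,:2]-B),4)
c=lambda x,y:(x/5+165,y/5+170)
print("grip",f(c(530,313),.089))
for n,p in dict(back1=(444,150),back2=(362,384),front1=(698,243),front2=(612,478)).items(): print(n,f(c(*p),.067))
for n,p in dict(e1=(711,230),e2=(616,496)).items(): print(n,f(c(*p),.066))
for n,p in dict(f1=(285,180),f2=(243,304),b1=(150,130),b2=(107,262)).items(): print("before",n,f(crop(p),.067))
E
```

```text
grip [-0.0003 -0.0859]
back1 [ 0.0734 -0.0063]
back2 [-0.074  -0.0076]
front1 [ 0.0725 -0.1679]
front2 [-0.0763 -0.1661]
e1 [ 0.0825 -0.1729]
e2 [-0.0856 -0.1721]
before f1 [0.0732 0.0148]
before f2 [-0.0731  0.0118]
before b1 [0.0746 0.1776]
before b2 [-0.0813  0.1713]
```

The cover's front edge (box y −167 mm) is past every lid and level with the end wall. It met a hard stop there, and the grip is at y −86 mm, which fits 195 mm of travel from fully back. The cup, pigment jar, weight and bottle stand where they were.

```bash
python3 -c "
from cell import arm
print(arm.close_job())"
```

```text
the job is handed in; nothing more can be done
None
```

I laid the brush flat in the tray, pressed all four lids home, slid the cover shut against its stop without knocking anything around the box, and handed the job in at about 17 s.

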